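Free the caddy lid from its spring-bar hinge and lay it out to dry

ROBOT

A 6-joint arm with a two-finger parallel gripper is mounted at the origin on the work surface. World frame = base frame: x ahead of the robot, y to its left, z up, the work surface at z = 0. Lengths are in m, angles in rad, forces in N, time in s.
With the tool pointing down it reaches from about 0.375 to 0.975 m from the base axis. Payload 3.8 kg.
Tool frame: the origin (TCP) lies at the very end of the fingers, on their centre line; the grasp point (between the pads) lies 19 mm behind it (ctrl.hold_point_z is the distance from the TCP to the grasp point, in m); z points along the fingers, y is the line along which they close (so a half turn about z gives the same grasp; the last joint's range is limited). The gripper opens to 85 mm and grips with 20 to 120 N. Pads are 22 mm wide; open, the fingers measure 114 mm over their backs; the gripper's body (76 mm by 85 mm) begins 54 mm behind the grasp point. The pads swing forward as they close: fully open they stand 13 mm farther back than shut.
Start: joints at [1.121, 0.264, 1.604, -0, 1.274, -0.037], TCP at [0.271, 0.618, 0.231] pointing down, gripper open.
Joint ranges: [-2.63, 2.63], [-0.94, 2.18], [0.31, 2.57], [-1.31, 4.45], [0, 2.66], [-2.55, 2.55]. Speed limits (rad/s): [2.57, 2.57, 3.14, 3.14, 3.14, 3.14].

INTERFACE

Orientations are given as a unit quaternion [x, y, z, w].
In Python, from station import monitor, vision, ctrl gives the robot as it stands.
- The arm moves only by the shell command python3 -m handwheel 'ROWS' [FORCE]. ROWS is JSON, a list of rows, each an object with "offset": the shift along the tool's x, y, z in mm, a list of three; "turn": the turn, a rotation vector about the tool's x, y, z in rad, a list of three; "claw": the gripper command: -1 is fully open, 1 is shut, values between are in proportion. In form: [{"offset": [tx, ty, tz], "turn": [ax, ay, az], "claw": claw}, ...]. A call has 1 to 5 rows; each row is the pose to reach, as a shift and turn from the pose commanded when the call began, along the tool's axes at that moment; what a row does not reach only later rows make up. A row lasts 1/10 s, in which the tool goes at most 50 mm and 8.59 degrees, less where a joint would pass 70% of its speed; a pose out of reach is approached as far as the arm can. A call with a gripper value outside its range is refused whole. The fingers move at their own pace and stop on an object; FORCE is the grip in N (left out, the last holds). Time passes only in rows, so rows that repeat a pose let the fingers close. It gives the time, the measured TCP pose, the force, the opening and the grip force at its end, in the units of the state.
- monitor.observe(): the state, without advancing time (a new reading comes with each control period).
- vision.snapshot(name): name is "scene" or "top" or "wrist"; returns a dict with "pixels" (480x640x3 uint8, red, green, blue), "vfov" (degrees; the focal length in pixels is half the picture's height over the tangent of half this angle, whatever the lens; pixels are square), "cx", "cy" (the principal point, pixels), "D" ([k1, k2, p1, p2, k3] as OpenCV has them; the pictures are not rectified), "pose" (4x4, takes a point from camera to world coordinates); the wrist camera has in their place "tool_from_camera" (4x4, takes a point from camera to tool coordinates, whose origin is the TCP and whose axes are the flange's). Camera axes: x right, y up, looking along -z (the intrinsics and any distortion apply to the point x, -y, -z); pixel columns grow to the right and rows downward; lengths in m; the calibration is good to about 2 mm. A picture is of the moment at which its call begins: read the wrist's pose just before it. There is no depth.
- ctrl.finish_job(): hands the job in; it is judged then, once.
The state is a dict: "clock": time; "q": joint angles; "joint_velocities": joint speeds; "tau": joint torques, N m; "eef_pos": TCP position; "ee_rot": TCP orientation; "wrist_force": force on the tool from outside, world axes, zero at the start; "moment": the same for the moment, N m; "opening": finger opening in m; "gripper_force": force on a finger pad.
Only numpy, scipy, OpenCV 4.12 (cv2) and the standard library are available. Lean on these libraries where they do the work, as an engineer would, in place of code of your own. Each camera call takes 0.05 s, during which the arm holds its last target. There are 200 camera calls.

TASK

Take the lid off the green food-waste caddy. Push the red-handled wedge fork fully down over the brass spring bar of the caddy's hinge, between the hinge cheek and the collar, and let go, so that the fork alone keeps the bar drawn back; then lift the lid off by its wooden handle and lay it gently, flat and handle up, in the middle of the grooved drying board. Leave the fork in the hinge and don't knock the other things about.

Things in the scene. Friction and masses are not known exactly. Their poses are not given: they have to be found in the camera images.
- caddy: Fixed green open-topped caddy, 140 (x) x 160 (y) x 90 mm high; origin at its underside's centre, z up. Steel hinge on its +x face, x 82 to 125 mm: cheek A (y -15.5 to -5.5), cheek B (y +5.5 to +15.5), spring post (y -60.5 to -52.5), tops at z 115. A brass bar along y at x 105, z 101 runs from the post through cheek A into the hole of the lid's lug, which stands between the cheeks.
- collar (a point): Centre of the face, towards cheek A, of the round collar (30 mm dia, 6 mm thick) on the spring bar; moves with the bar. At rest at caddy (105, -23.5, 101) mm, 8 mm from cheek A's outer (-y) face. The bar is 8 mm dia in this gap; nothing else is in the gap or under it down to the worktop.
- fork_seat (a point): Point fixed to the caddy, axes as the caddy's, at caddy (105, -15.5, 115) mm: top edge of cheek A's outer face, 14 mm above the bar's axis. With the fork fully home the fork's origin is here, its axes parallel to the caddy's, its shoulder resting on cheek A's top, its wedge between cheek A and the collar. Enter straight from above, back along cheek A; it then stands up to caddy z 195.
- spring_bar (a joint): How far the bar is drawn back (to the caddy's -y), in m: 0 at rest (locked in the lug), 0.008 just clear of the lug, about 0.011 with the fork home, 0.016 at most. A spring returns it with 1.6 N at 0 and 5 N at 0.011; it shuts if nothing holds it. Pushing the fork down takes some 5 to 15 N.
- fork: Loose wedge fork, 90 g, upright in its holder. Origin at the shoulder's underside, in its flat back face (y 0), z up. Red handle 26 (x) x 18 (y) mm, centre x 0, y -9.5, z +6 to +80. Steel shoulder 44 (x) wide, y -19 to +7, z 0 to 6. Starts turned at most 0.6 rad from the caddy's heading, so its wedge side (-y) needs no half turn to match.
- fork_tips (a point): Midway between the fork's two tine tips, at fork (0, -1.5, -60) mm, axes as the fork's. Steel tines point straight down, each 8 mm wide at x +/-7 to +/-15; the 14 mm slot between them goes up to fork z -4. Front face at fork y -19 down to z -20, then slopes to y -3 at the tips, which are 3 mm thick. The bar has 3 mm play each side in the slot.
- holder: Fixed wooden block 90 x 70 x 80 mm high, origin at the centre of its underside, with a vertical pocket 36 (x) x 24 (y) mm in which the fork's tines hang; the fork's shoulder rests on its top. The fork lifts straight out.
- lid: Loose green lid, about 220 g, origin at the centre of its panel's underside, z up; starts on the rim at caddy z 90 mm, axes as the caddy's. Panel 146 (x) x 166 (y) x 6 mm. Steel lug 8 mm thick (y), 22 mm high, stands out on +x to x 118; nothing lies below the underside. The lug has 1.5 mm play each side between the cheeks: lift straight up 40 mm to clear them.
- lid_handle (a point): Centre of the lid's wooden handle bar, 34 mm above the lid's origin, axes as the lid's. The bar is 70 mm long (x), 16 mm wide (y), z 22 to 46 mm above the lid's underside.
- board: Fixed grooved wooden drying board 220 (x) x 200 (y) x 14 mm high, origin at the centre of its underside, empty; on the robot's left or right, the holder being on the other side.
There are look-alikes about, which are no part of the job. What is shaped like the fork but orange is not meant.

How it is judged:
By the outcome, as a careful person would: the job done as asked, in the order asked, and still so for the second after the job is handed in, with the robot touching nothing.
It also fails if it takes over 50 s, if anything falls off the work surface, if the arm or the gripper's body presses on something with over 40 N, if the wrist force passes 120 N, or if a joint passes its speed limit or range.

## Working session

There is one attempt and no reset: what is moved stays moved. The work goes in short steps, Python scripts to look and compute and a shell command to move; the robot and the scene stay as the last step left them, time stands still between calls to the robot, and variables do not carry over. Pictures are saved under pics/ and viewed, at most 14 in all, crops included, and the job is handed in when it is done.

```bash
ls; mkdir -p pics; cat > h.py <<'E'
import numpy as np, cv2, pickle
from scipy.spatial.transform import Rotation as R
from station import monitor, vision, ctrl
def snap(n):
    s=monitor.observe(); d=vision.snapshot(n)
    if n=='wrist':
        T=np.eye(4); T[:3,:3]=R.from_quat(s['ee_rot']).as_matrix(); T[:3,3]=s['eef_pos']
        d['pose']=T@np.array(d['tool_from_camera'])
    d['pose']=np.array(d['pose']); return d
def K(d):
    f=240/np.tan(np.radians(d['vfov'])/2); return np.array([[f,0,d['cx']],[0,f,d['cy']],[0,0,1.]])
def ray(d,uv):
    p=cv2.undistortPoints(np.array(uv,float).reshape(-1,1,2),K(d),np.array(d['D'],float)).reshape(-1,2)
    v=np.c_[p[:,0],-p[:,1],-np.ones(len(p))]@d['pose'][:3,:3].T
    return d['pose'][:3,3],v
def onz(d,uv,z):
    o,v=ray(d,uv); return o+v*((z-o[2])/v[:,2])[:,None]
def proj(d,P):
    P=np.atleast_2d(P); c=(P-d['pose'][:3,3])@d['pose'][:3,:3]; c=c*[1,-1,-1]
    return cv2.projectPoints(c,np.zeros(3),np.zeros(3),K(d),np.array(d['D'],float))[0].reshape(-1,2)
def save(d,n,crop=None,k=1):
    im=cv2.cvtColor(d['pixels'],cv2.COLOR_RGB2BGR)
    if crop: x0,y0,x1,y1=crop; im=cv2.resize(im[y0:y1,x0:x1],None,fx=k,fy=k,interpolation=cv2.INTER_CUBIC)
    cv2.imwrite('pics/'+n,im)
E
python3 - <<'E'
from h import *
for n in('top','scene'):
    d=snap(n); save(d,n+'0.png'); pickle.dump(d,open(n+'0.pkl','wb')); print(n,d['vfov'],d['D'],d['pose'].round(3).tolist())
print(monitor.observe())
E
```

```text
pics
top 52.62907803265435 [-0.05829505  0.          0.          0.          0.        ] [[-0.005, 0.997, -0.083, 0.395], [-1.0, -0.003, 0.028, 0.004], [0.028, 0.083, 0.996, 1.106], [0.0, 0.0, 0.0, 1.0]]
scene 44.84274390603625 [0.05270695 0.         0.         0.         0.        ] [[0.666, -0.478, 0.573, 1.121], [0.746, 0.45, -0.492, -0.568], [-0.022, 0.755, 0.656, 0.837], [0.0, 0.0, 0.0, 1.0]]
{'clock': 0.1, 'q': array([ 1.12109970e+00,  2.64713414e-01,  1.60528141e+00, -4.79416849e-06,
        1.27371224e+00, -3.69453921e-02]), 'joint_velocities': array([-1.88559661e-06, -1.92279723e-03, -4.56888292e-03, -4.81239805e-04,
       -1.22800126e-03, -1.26594053e-03]), 'tau': array([-3.06116544e-04, -5.16701388e+01, -3.68593848e+01, -9.66609082e-05,
        6.12583011e-03,  2.64250343e-05]), 'eef_pos': array([0.270496  , 0.61768151, 0.2300388 ]), 'ee_rot': array([ 2.04912976e-01,  9.78779625e-01, -1.02661698e-03, -2.52485976e-04]), 'wrist_force': array([0.39013434, 0.31374412, 0.77141891]), 'moment': array([-0.0155993 ,  0.06381808,  0.01589648]), 'gripper_force': 0.0, 'opening': 0.08519080516654755}
```

View pics/top0.png

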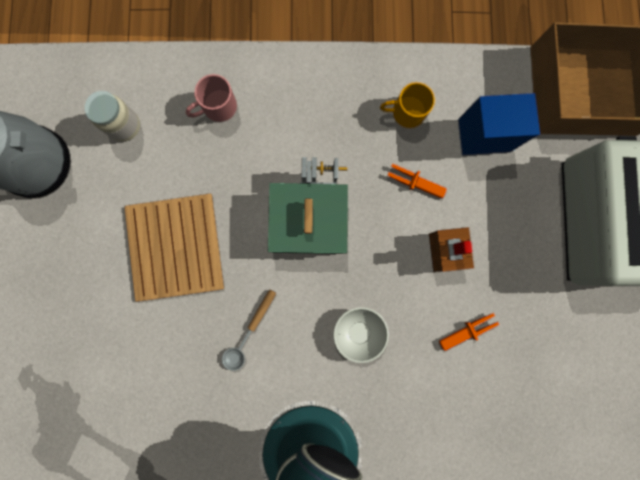

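View pics/scene0.png

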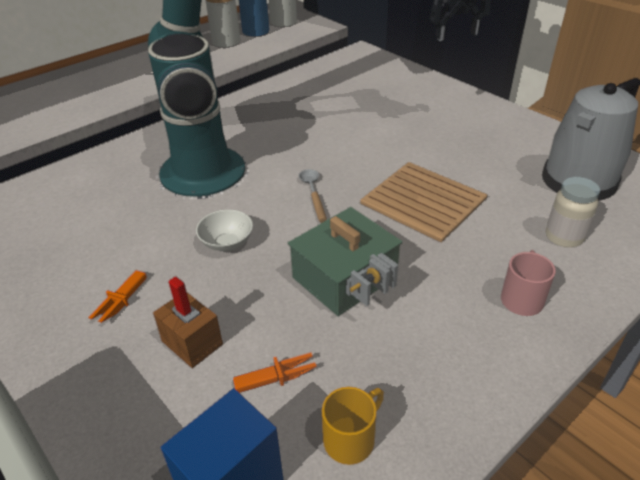

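Two orange look-alikes lie at top (415,180) and (468,332). The red-handled one stands in the holder at top (460,248), scene (180,297), and fits: it is red and upright in the wooden block. I'll confirm it in a crop and measure roughly.

```bash
cat >> h.py <<'E'
def hsv(d): return cv2.cvtColor(d['pixels'],cv2.COLOR_RGB2HSV)
def big(m,box=None,n=1):
    m=m.astype(np.uint8)
    if box: k=np.zeros_like(m); x0,y0,x1,y1=box; k[y0:y1,x0:x1]=1; m=m*k
    c=sorted(cv2.findContours(m,cv2.RETR_EXTERNAL,cv2.CHAIN_APPROX_NONE)[0],key=cv2.contourArea)[-n:]
    return c[-1] if n==1 else c
def red(d):
    h=hsv(d); return ((h[...,0]<4)|(h[...,0]>176))&(h[...,1]>200)&(h[...,2]>60)
def green(d,v=0):
    h=hsv(d); return (h[...,0]>65)&(h[...,0]<90)&(h[...,1]>80)&(h[...,2]>v)
def rect(P):
    (c,s,a)=cv2.minAreaRect((P[:,:2]*1000).astype(np.float32)); return np.round(c,1),np.round(s,1),round(a,2)
def tri(a,u,b,v):
    o1,r1=ray(a,[u]);o2,r2=ray(b,[v]); r1=r1[0];r2=r2[0]
    s=np.linalg.lstsq(np.c_[r1,-r2],o2-o1,rcond=None)[0]; p,q=o1+r1*s[0],o2+r2*s[1]; return (p+q)/2,np.linalg.norm(p-q)
E
python3 - <<'E'
from h import *
t=pickle.load(open('top0.pkl','rb'));s=pickle.load(open('scene0.pkl','rb'))
save(t,'c1.png',(380,140,520,370),2.6)
hh=hsv(t); print('hsv red',hh[248,465],'green',hh[235,330],'board',hh[250,140],'bar',hh[215,309],'lum',hh[200,280])
c=big(green(t),(240,170,360,270)); print('lid',cv2.boundingRect(c),rect(onz(t,c.reshape(-1,2),.096)))
h=hh; m=(h[...,0]>5)&(h[...,0]<20)&(h[...,1]>90)
c=big(m,(110,180,235,310)); print('board',cv2.boundingRect(c),rect(onz(t,c.reshape(-1,2),.014)))
c=big(m&(h[...,0]>3),(420,220,480,280)); print('holder',cv2.boundingRect(c),rect(onz(t,c.reshape(-1,2),.08)))
c=big(m,(290,190,325,245)); print('handle',cv2.boundingRect(c),rect(onz(t,c.reshape(-1,2),.136)))
for d in(t,s):
    c=big(red(d)); print('red',cv2.boundingRect(c), cv2.minAreaRect(c))
c=big(red(t)); print(rect(onz(t,c.reshape(-1,2),.16)))
E
```

```text
hsv red [  1 242 137] green [ 69  75 102] board [ 16 143 164] bar [ 17 140 169] lum [ 68  76 104]
lid (273, 185, 15, 9) (array([575.8,  60.9]), array([28.6, 16.9]), 82.71)
board (125, 194, 99, 107) (array([460.1, 305.2]), array([218.2, 200.6]), 8.0)
holder (429, 227, 45, 45) (array([ 448.3, -304.7]), array([89.1, 88.8]), 5.87)
handle (304, 199, 8, 34) (array([515.2,   2.9]), array([14. , 66.9]), 89.79)
red (462, 241, 9, 12) ((466.3462219238281, 246.76922607421875), (11.287160873413086, 7.6901535987854), 82.87498474121094)
red (170, 278, 18, 36) ((178.9585723876953, 295.6424865722656), (36.647029876708984, 12.317475318908691), 75.25643920898438)
(array([ 449.4, -311.2]), array([22.3, 15.6]), 5.59)
```

View pics/c1.png

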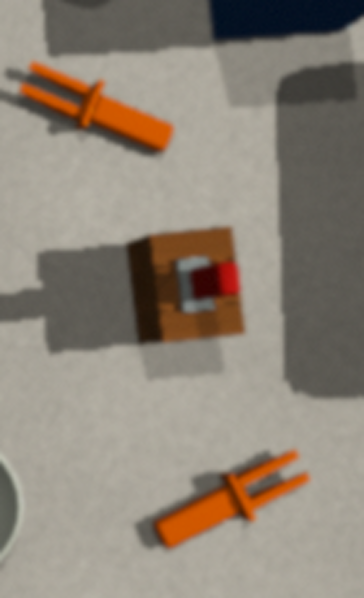

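The crop shows the red handle upright on its grey shoulder in the brown block. The two orange forks lie flat, so the target is confirmed. The board fits its size (218x200, heading 8°).

```bash
cat >> h.py <<'E'
def go(p,ang,note=''):
    """offset/turn in tool axes to bring TCP to p (m), tool down, tool y at world angle ang deg"""
    s=monitor.observe(); M=R.from_quat(s['ee_rot']); a=np.radians(ang)
    y=np.array([np.cos(a),np.sin(a),0]); z=np.array([0,0,-1.]); x=np.cross(y,z)
    G=R.from_matrix(np.c_[x,y,z]); t=(M.inv()*G).as_rotvec()
    o=M.inv().apply(np.array(p)-s['eef_pos'])*1000
    print(note,'offset',o.round(1),'turn',t.round(3),'clock',round(s['clock'],2),'tcp',s['eef_pos'].round(4),'F',np.round(s['wrist_force'],1),'op',round(s['opening'],4))
E
python3 - <<'E'
from h import *
w=snap('wrist'); print(w['vfov'],w['D'],np.round(w['tool_from_camera'],4).tolist())
go([.50,0,.33],-90)
go([.44,-.28,.33],-85)
E
```

```text
61.33503127107532 [-0.04085087  0.          0.          0.          0.        ] [[-0.0004, 0.9581, 0.2864, 0.073], [1.0, 0.0004, 0.0001, 0.0005], [-0.0, 0.2864, -0.9581, -0.1433], [0.0, 0.0, 0.0, 1.0]]
 offset [-458. -474.  -99.] turn [-1.000e-03  2.000e-03  2.729e+00] clock 0.15 tcp [0.2706 0.6178 0.2302] F [ 0.9 -0.5  0.8] op 0.0854
 offset [-515.4 -754.5  -98.5] turn [-1.000e-03  2.000e-03  2.641e+00] clock 0.15 tcp [0.2706 0.6178 0.2302] F [ 0.9 -0.5  0.8] op 0.0854
```

```bash
python3 -m handwheel '[{"offset":[-180,-190,-100],"turn":[0,0,0.7],"claw":-1},{"offset":[-180,-190,-100],"turn":[0,0,0.7],"claw":-1},{"offset":[-230,-240,-100],"turn":[0,0,0.7],"claw":-1},{"offset":[-280,-290,-100],"turn":[0,0,0.8],"claw":-1},{"offset":[-280,-290,-100],"turn":[0,0,0.8],"claw":-1}]' | tail -c 600
python3 - <<'E'
from h import *
go([.60,0.0,.33],-90)
E
```

```text
clock: 0.65
eef_pos: [0.3538, 0.3914, 0.2995]
ee_rot: [0.551, 0.834, 0.0, 0.0]
wrist_force: [1.5, -0.2, -0.4]
opening: 0.0852
gripper_force: 0.0
 offset [-456.6   73.2  -30.4] turn [ 0.    -0.     1.973] clock 0.65 tcp [0.3538 0.3914 0.2995] F [ 1.5 -0.2 -0.4] op 0.0852
```

```bash
python3 -m handwheel '[{"offset":[-410,60,-30],"turn":[0,0,1.9],"claw":-1},{"offset":[-410,60,-30],"turn":[0,0,1.9],"claw":-1},{"offset":[-410,60,-30],"turn":[0,0,1.9],"claw":-1},{"offset":[-410,60,-30],"turn":[0,0,1.9],"claw":-1},{"offset":[-410,60,-30],"turn":[0,0,1.9],"claw":-1}]' | tail -c 600
python3 - <<'E'
from h import *
go([.60,0.0,.33],-90)
E
```

```text
clock: 1.15
eef_pos: [0.4851, 0.1792, 0.3174]
ee_rot: [0.819, 0.574, 0.0, -0.0]
wrist_force: [1.4, 1.0, 0.3]
opening: 0.0857
gripper_force: 0.0
 offset [-129.2  169.1  -12.6] turn [-0.    -0.     1.223] clock 1.15 tcp [0.4851 0.1792 0.3174] F [1.4 1.  0.3] op 0.0857
```

```bash
python3 -m handwheel '[{"offset":[-129,169,-13],"turn":[0,0,1.223],"claw":-1},{"offset":[-129,169,-13],"turn":[0,0,1.223],"claw":-1},{"offset":[-129,169,-13],"turn":[0,0,1.223],"claw":-1},{"offset":[-129,169,-13],"turn":[0,0,1.223],"claw":-1},{"offset":[-129,169,-13],"turn":[0,0,1.223],"claw":-1}]' | tail -c 600
python3 - <<'E'
from h import *
go([.60,0.0,.33],-90)
E
```

```text
clock: 1.65
eef_pos: [0.6025, -0.0017, 0.3298]
ee_rot: [0.973, 0.232, -0.0, 0.001]
wrist_force: [0.2, -0.3, 0.1]
opening: 0.0857
gripper_force: 0.0
 offset [-1.4 -2.6 -0.2] turn [0.002 0.    0.468] clock 1.65 tcp [ 0.6025 -0.0017  0.3298] F [ 0.2 -0.3  0.1] op 0.0857
```

```bash
python3 -m handwheel '[{"offset":[0,0,0],"turn":[0,0,0.47],"claw":-1},{"offset":[0,0,0],"turn":[0,0,0.47],"claw":-1},{"offset":[0,0,0],"turn":[0,0,0.47],"claw":-1},{"offset":[0,0,0],"turn":[0,0,0.47],"claw":-1},{"offset":[0,0,0],"turn":[0,0,0.47],"claw":-1}]' | tail -c 600
python3 - <<'E'
from h import *
go([.60,0.0,.33],-90)
w=snap('wrist'); pickle.dump(w,open('w1.pkl','wb')); save(w,'w1.png')
go([.45,-.30,.33],-85)
E
```

```text
clock: 2.15
eef_pos: [0.6004, 0.0029, 0.33]
ee_rot: [1.0, 0.006, -0.0, -0.0]
wrist_force: [0.7, -0.1, 0.0]
opening: 0.0854
gripper_force: 0.0
 offset [-0.4  2.9 -0. ] turn [-0.     0.001  0.012] clock 2.15 tcp [0.6004 0.0029 0.33  ] F [ 0.7 -0.1  0. ] op 0.0854
 offset [-1.540e+02  3.012e+02  1.000e-01] turn [-0.     0.    -0.076] clock 2.2 tcp [0.6005 0.0029 0.3301] F [ 0.5 -0.2 -0.8] op 0.0854
```

View pics/w1.png

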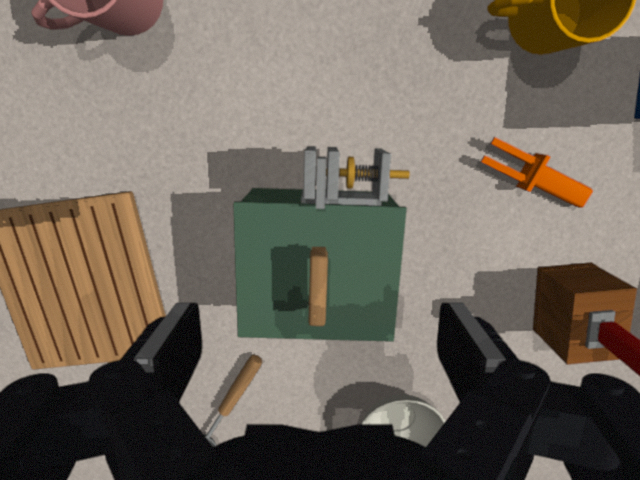

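The wrist view shows the lid with corners near (234,203), (405,207), (393,339), (238,337) and its handle from (319,247) to (317,325). Cheek tops are at about (310,150) and (333,150), the collar is at (351,172), and the holder is on the right at (585,310).

```bash
python3 -m handwheel '[{"offset":[-154,300,0],"turn":[0,0,-0.076],"claw":-1},{"offset":[-154,300,0],"turn":[0,0,-0.076],"claw":-1},{"offset":[-154,300,0],"turn":[0,0,-0.076],"claw":-1},{"offset":[-154,300,0],"turn":[0,0,-0.076],"claw":-1},{"offset":[-154,300,0],"turn":[0,0,-0.076],"claw":-1}]' | tail -c 600
python3 - <<'E'
from h import *
w=pickle.load(open('w1.pkl','rb'))
h=hsv(w); print(h[260,350],h[198,350])
m=(h[...,0]>60)&(h[...,0]<90)&(h[...,1]>60)
gv=m&(h[...,2]>(int(h[260,350,2])+int(h[198,350,2]))//2)
c=big(gv,(200,180,430,360)); ap=cv2.approxPolyDP(cv2.convexHull(c),6,True).reshape(-1,2); print(ap.tolist())
print('lid',rect(onz(w,c.reshape(-1,2),.096)), 'corners',(onz(w,ap,.096)*1000).round(1)[:,:2].tolist())
b=(h[...,0]>5)&(h[...,0]<20)&(h[...,1]>90)
c=big(b,(300,235,340,335)); print('handle',rect(onz(w,c.reshape(-1,2),.136)))
gr=(h[...,1]<40)&(h[...,2]>60)
y=(h[...,0]>17)&(h[...,0]<28)&(h[...,1]>130)
c=big(y,(343,150,358,192)); x0,y0,ww,hh=cv2.boundingRect(c); print('collar',x0,y0,ww,hh,(onz(w,[(x0,y0),(x0,y0+hh),(x0+ww,y0)],.101)*1000).round(1).tolist())
go([.45,-.30,.33],-85)
E
```

```text
clock: 2.7
eef_pos: [0.4873, -0.2218, 0.3305]
ee_rot: [0.999, 0.044, 0.0, 0.0]
wrist_force: [-0.1, -1.4, -0.6]
opening: 0.0852
gripper_force: 0.0
[66 63 97] [ 45   5 108]
[[242, 204]]
lid (array([589.5,  76.9]), array([0., 0.]), 0.0) corners [[589.5, 76.9]]
handle (array([522. ,   3.8]), array([15.4, 77.2]), 88.92)
collar 343 157 13 31 [[635.3, -17.9, 101.0], [606.8, -18.7, 101.0], [635.5, -29.7, 101.0]]
 offset [-44.   74.6   0.5] turn [ 0.    -0.001  0.001] clock 2.7 tcp [ 0.4873 -0.2218  0.3305] F [-0.1 -1.4 -0.6] op 0.0852
```

```bash
python3 -m handwheel '[{"offset":[-44,75,0],"turn":[0,0,0],"claw":-1},{"offset":[-44,75,0],"turn":[0,0,0],"claw":-1},{"offset":[-44,75,0],"turn":[0,0,0],"claw":-1},{"offset":[-44,75,0],"turn":[0,0,0],"claw":-1}]' | tail -c 600
python3 - <<'E'
from h import *
w=pickle.load(open('w1.pkl','rb'))
h=hsv(w); print(h[260,350],h[190,350],h[195,300],h[196,270],h[220,270])
m=(h[...,0]>55)&(h[...,0]<95)&(h[...,1]>45)
for v in(70,80,85):
    c=big(m&(h[...,2]>v),(200,170,430,360)); ap=cv2.approxPolyDP(cv2.convexHull(c),6,True).reshape(-1,2); print(v,ap.tolist(),'lid',rect(onz(w,c.reshape(-1,2),.096)))
man=[(234,203),(405,207),(393,339),(238,337)]; print('man',(onz(w,man,.096)*1000).round(1)[:,:2].tolist())
go([.45,-.30,.33],-85)
w=snap('wrist'); pickle.dump(w,open('w2.pkl','wb')); save(w,'w2.png')
E
```

```text
clock: 3.1
eef_pos: [0.4505, -0.2994, 0.3303]
ee_rot: [0.999, 0.042, 0.0, -0.0]
wrist_force: [-0.2, 0.6, 1.0]
opening: 0.0854
gripper_force: 0.0
[66 63 97] [ 16  31 108] [56 45 45] [65 69 48] [67 68 98]
70 [[234, 203], [405, 208], [392, 340], [238, 335]] lid (array([517.7,   4.4]), array([164.5, 145.2]), 88.84)
80 [[234, 203], [405, 208], [392, 340], [238, 335]] lid (array([517.6,   4.4]), array([164.5, 145. ]), 88.88)
85 [[234, 203], [405, 208], [397, 292], [284, 337], [238, 335]] lid (array([517.6,   4.2]), array([164.6, 144.3]), 89.15)
man [[590.4, 84.5], [588.3, -78.8], [445.1, -76.6], [445.6, 87.6]]
 offset [-0.6  0.5  0.3] turn [-0.001 -0.    -0.003] clock 3.1 tcp [ 0.4505 -0.2994  0.3303] F [-0.2  0.6  1. ] op 0.0854
```

View pics/w2.png

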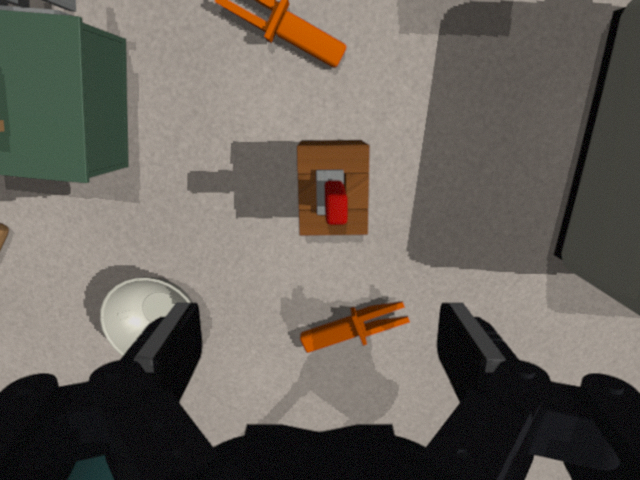

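The second wrist view shows the holder at (298-369, 140-235), the grey shoulder at (322,192), and the red handle with its bright top face at about (338,213).

```bash
python3 - <<'E'
from h import *
w=pickle.load(open('w2.pkl','rb')); h=hsv(w)
print('V col',h[178:228:3,338,2]); 
m=red(w)
for v in(60,130,150,165):
    c=big(m&(h[...,2]>v)); print(v,cv2.boundingRect(c),rect(onz(w,c.reshape(-1,2),.16)))
b=(h[...,0]>5)&(h[...,0]<20)&(h[...,1]>90)
for v in(60,80,95):
    c=big(b&(h[...,2]>v),(285,130,385,245)); print('holder',v,cv2.boundingRect(c),rect(onz(w,c.reshape(-1,2),.08)))
g=(h[...,1]<60)
c=big(g,(312,160,352,222)); print('shoulder',cv2.boundingRect(c),rect(onz(w,c.reshape(-1,2),.086)))
save(w,'c2.png',(280,130,390,245),5)
E
```

```text
V col [127  82  76  79  79  88 148 159 162 163 165 167 162 164 163 137  93]
60 (326, 181, 21, 44) (array([ 456.7, -311.6]), array([34.7, 16. ]), 5.87)
130 (329, 195, 18, 29) (array([ 451.7, -313.4]), array([22.9, 13.6]), 5.19)
150 (330, 196, 17, 27) (array([ 451.7, -313.8]), array([21.2, 12.8]), 5.23)
165 (339, 197, 7, 25) (array([ 451.9, -316.9]), array([19.5,  4.8]), 5.83)
holder 60 (297, 142, 72, 94) (array([ 452.2, -312.1]), array([91.6, 69.5]), 5.84)
holder 80 (297, 144, 72, 92) (array([ 451.2, -312.2]), array([89.8, 69.5]), 5.65)
holder 95 (297, 144, 72, 92) (array([ 451.2, -312.2]), array([89.6, 69.5]), 5.84)
shoulder (316, 170, 29, 45) (array([ 450.7, -309.3]), array([43.3, 26.9]), 4.82)
```

View pics/c2.png

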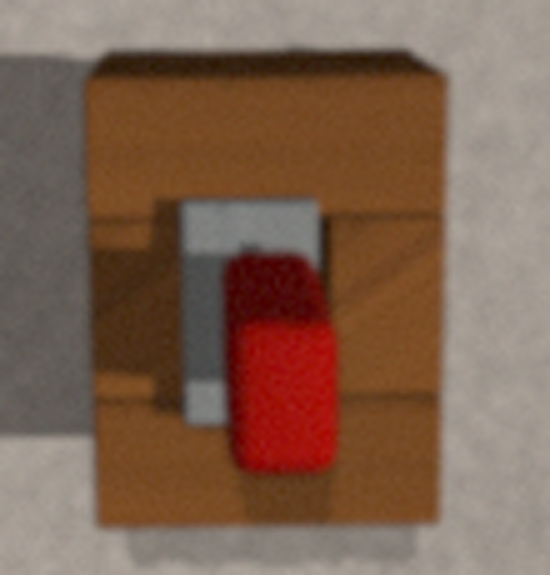

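```bash
python3 - <<'E'
from h import *
go([.4513,-.3131,.115],-84.5)
E
```

```text
offset [ -1.   14.6 215.2] turn [-0.001 -0.    -0.011] clock 3.15 tcp [ 0.451  -0.2986  0.3302] F [0.1 0.  0.7] op 0.0853
```

```bash
python3 -m handwheel '[{"offset":[-1,14,60],"turn":[0,0,-0.011],"claw":-1},{"offset":[-1,14,110],"turn":[0,0,-0.011],"claw":-1},{"offset":[-1,14,160],"turn":[0,0,-0.011],"claw":-1},{"offset":[-1,14,200],"turn":[0,0,-0.011],"claw":-1},{"offset":[-1,14,215],"turn":[0,0,-0.011],"claw":-1}]' 60 | tail -c 600
python3 -m handwheel '[{"offset":[0,0,0],"turn":[0,0,0],"claw":1},{"offset":[0,0,0],"turn":[0,0,0],"claw":1},{"offset":[0,0,0],"turn":[0,0,0],"claw":1},{"offset":[0,0,0],"turn":[0,0,0],"claw":1},{"offset":[0,0,0],"turn":[0,0,0],"claw":1}]' 60 | tail -c 600
python3 - <<'E'
from h import *
s=[monitor.observe()['eef_pos'] for _ in range(1)]
go([.4513,-.3131,.115],-84.5)
E
```

```text
clock: 3.65
eef_pos: [0.4483, -0.3084, 0.109]
ee_rot: [0.999, 0.05, -0.004, -0.003]
wrist_force: [-0.6, -0.9, 0.1]
opening: 0.0853
gripper_force: 0.0
clock: 4.15
eef_pos: [0.4524, -0.314, 0.1175]
ee_rot: [0.999, 0.048, 0.002, 0.001]
wrist_force: [-0.5, 0.8, 3.4]
opening: 0.0174
gripper_force: 58.7
 offset [-1.  -1.   2.5] turn [ 0.003 -0.003  0.   ] clock 4.15 tcp [ 0.4524 -0.314   0.1175] F [-0.5  0.8  3.4] op 0.0174
```

```bash
python3 -m handwheel '[{"offset":[0,0,-30],"turn":[0,0,0],"claw":1},{"offset":[0,0,-70],"turn":[0,0,0],"claw":1},{"offset":[0,0,-110],"turn":[0,0,0],"claw":1},{"offset":[0,0,-140],"turn":[0,0,0],"claw":1},{"offset":[0,0,-140],"turn":[0,0,0],"claw":1}]' 60 | tail -c 600
python3 - <<'E'
from h import *
go([.6232,-.0225,.26],-91.1)
w=snap('wrist'); pickle.dump(w,open('w3.pkl','wb')); save(w,'w3.png')
E
```

```text
clock: 4.65
eef_pos: [0.4538, -0.3153, 0.2623]
ee_rot: [0.999, 0.048, 0.005, 0.004]
wrist_force: [-0.0, -0.4, -1.0]
opening: 0.0171
gripper_force: 59.3
 offset [ 196.5 -275.3    1.8] turn [ 0.008 -0.009  0.115] clock 4.65 tcp [ 0.4538 -0.3153  0.2623] F [-0.  -0.4 -1. ] op 0.0171
```

View pics/w3.png

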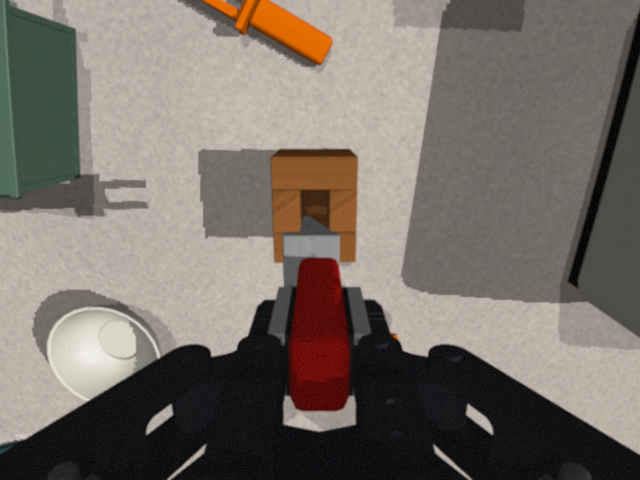

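The fork hangs upright between the pads. Its shoulder's front edge is at rows ~235, columns 285-340, and the pocket below is empty. Next I'll work out the fork's place in the tool frame.

```bash
python3 -m handwheel '[{"offset":[10,-45,0],"turn":[0,0,0.06],"claw":1},{"offset":[45,-90,0],"turn":[0,0,0.115],"claw":1},{"offset":[80,-130,0],"turn":[0,0,0.115],"claw":1},{"offset":[110,-160,0],"turn":[0,0,0.115],"claw":1},{"offset":[120,-170,0],"turn":[0,0,0.115],"claw":1}]' 60 | tail -c 600
python3 - <<'E'
from h import *
w=pickle.load(open('w3.pkl','rb')); w['pose']=np.array(w['tool_from_camera']); h=hsv(w)
# gray shoulder mask
g=(h[...,1]<50)&(h[...,2]>90)
sub=g[225:262,275:345]
for r in (236,240,245,250): 
    c=np.where(g[r,270:350])[0]+270; print(r,c.min() if len(c) else None,c.max() if len(c) else None)
for c in (300,310,320,330):
    q=np.where((h[215:262,c,1]<50))[0]+215; print('col',c,q.min(),q.max(), h[225:245:2,c,1].tolist())
m=red(w); c=big(m); print('red',cv2.boundingRect(c)); print('Vcol',h[255:415:5,320,2].tolist())
print('V row380',[np.where(m[r])[0][[0,-1]].tolist() for r in(370,390,400)])
for p,z in[((285,235),.030),((340,235),.030)]: print(p,(onz(w,[p],z)*1000).round(1))
E
```

```text
clock: 5.2
eef_pos: [0.5552, -0.1285, 0.2533]
ee_rot: [1.0, -0.008, -0.001, -0.001]
wrist_force: [-0.4, -0.2, -1.0]
opening: 0.0173
gripper_force: 59.3
236 270 338
240 270 339
245 270 339
250 270 339
col 300 233 260 [163, 158, 147, 125, 4, 2, 7, 5, 3, 5]
col 310 218 257 [7, 7, 4, 0, 4, 5, 4, 5, 3, 2]
col 320 224 257 [0, 4, 7, 11, 4, 7, 2, 5, 3, 5]
col 330 231 257 [169, 178, 140, 14, 14, 2, 2, 3, 2, 5]
red (289, 259, 61, 151)
Vcol [146, 88, 87, 88, 89, 92, 89, 92, 91, 86, 86, 88, 85, 85, 87, 86, 86, 103, 113, 114, 109, 117, 116, 114, 114, 115, 79, 83, 78, 84, 81, 117]
V row380 [[290, 348], [291, 348], [293, 345]]
(285, 235) [[ 20.9 -15.8  30. ]]
(340, 235) [[20.9  8.8 30. ]]
```

```bash
python3 - <<'E'
from h import *
go([.6231,-.0227,.26],-91.1)
w=snap('wrist'); pickle.dump(w,open('w4.pkl','wb'))
p=lambda X,Y,Z:(517.6+X+Y*.0192, 4.3+Y-X*.0192, Z)
P=np.array([p(105,-15.5,115),p(82,-15.5,115),p(125,-15.5,115),p(125,-5.5,115),p(105,-23.5,101),p(105,-52.5,115)])/1000
uv=proj(w,P); print(uv.round(1).tolist())
im=cv2.cvtColor(w['pixels'],cv2.COLOR_RGB2BGR); k=4
x0,y0=(uv.min(0)-35).astype(int).clip(0); x1,y1=(uv.max(0)+35).astype(int); print(x0,y0,x1,y1)
im=cv2.resize(im[y0:y1,x0:x1],None,fx=k,fy=k,interpolation=cv2.INTER_CUBIC)
for q in uv: cv2.circle(im,tuple(((q-[x0,y0]+.5)*k).astype(int)),3,(0,0,255),-1)
print(im.shape); cv2.imwrite('pics/c4.png',im[:600,:800])
E
```

```text
offset [  66.2 -106.8   -6.6] turn [-0.002  0.002  0.003] clock 5.2 tcp [ 0.5552 -0.1285  0.2533] F [-0.4 -0.2 -1. ] op 0.0173
[[149.2, 125.9], [152.8, 160.0], [145.9, 95.1], [131.2, 95.2], [168.2, 125.2], [203.1, 125.6]]
96 60 238 194
(536, 568, 3)
```

View pics/c4.png

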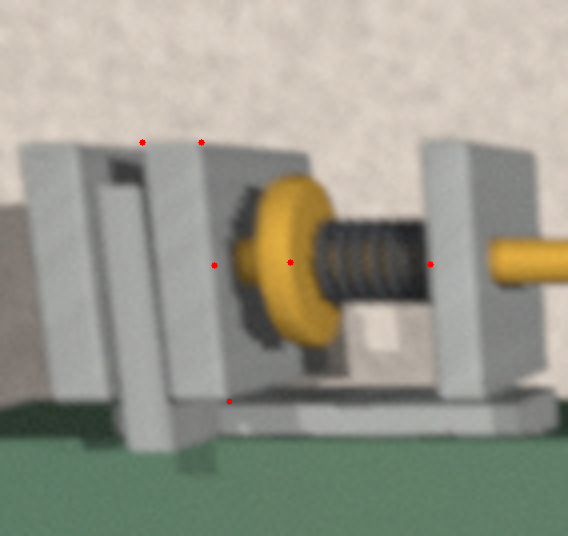

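The projected cheek corners and post edge (red dots) fall on the picture's edges within 1 px (about 0.7 mm), so the caddy pose is confirmed. Next I move over the gap.

```bash
python3 -m handwheel '[{"offset":[25,-40,0],"turn":[0,0,0.003],"claw":1},{"offset":[50,-80,0],"turn":[0,0,0.003],"claw":1},{"offset":[67,-105,0],"turn":[0,0,0.003],"claw":1},{"offset":[67,-105,0],"turn":[0,0,0.003],"claw":1},{"offset":[67,-105,0],"turn":[0,0,0.003],"claw":1}]' 60 | tail -c 600
python3 - <<'E'
from h import *
go([.6231,-.0237,.221],-91.1)
E
```

```text
clock: 5.75
eef_pos: [0.6223, -0.0291, 0.2536]
ee_rot: [1.0, -0.011, -0.002, 0.0]
wrist_force: [-0.3, 0.1, -1.4]
opening: 0.0174
gripper_force: 59.2
 offset [ 0.8 -5.4 32.6] turn [ 0.001  0.003 -0.002] clock 5.75 tcp [ 0.6223 -0.0291  0.2536] F [-0.3  0.1 -1.4] op 0.0174
```

```bash
python3 -m handwheel '[{"offset":[1,-4,15],"turn":[0,0,0],"claw":1},{"offset":[1,-4,30],"turn":[0,0,0],"claw":1},{"offset":[1,-4,30],"turn":[0,0,0],"claw":1},{"offset":[1,-4,30],"turn":[0,0,0],"claw":1}]' 60 | tail -c 600
python3 - <<'E'
from h import *
go([.6231,-.0237,.151],-91.1)
w=snap('wrist'); pickle.dump(w,open('w5.pkl','wb')); save(w,'c5.png',(230,140,410,290),4)
go([.6231,-.0237,.151],-91.1)
E
```

```text
clock: 6.15
eef_pos: [0.6231, -0.0253, 0.2237]
ee_rot: [1.0, -0.012, -0.001, -0.0]
wrist_force: [0.1, 0.7, 0.2]
opening: 0.0174
gripper_force: 59.3
 offset [ 0.1 -1.6 72.7] turn [-0.     0.003 -0.004] clock 6.15 tcp [ 0.6231 -0.0253  0.2237] F [0.1 0.7 0.2] op 0.0174
 offset [-0.7 -1.5 73.7] turn [ 0.     0.001 -0.004] clock 6.2 tcp [ 0.6239 -0.0253  0.2247] F [ 0.9 -0.4 -0.3] op 0.0178
```

View pics/c5.png

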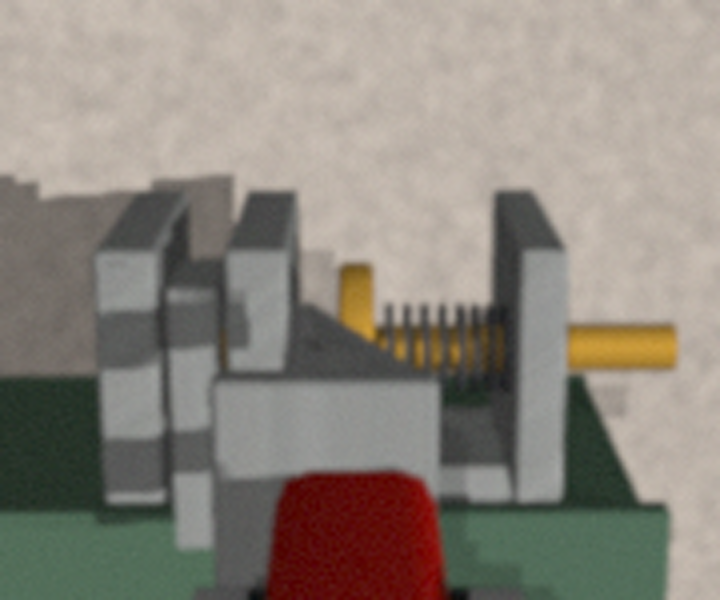

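The crop shows the tines just above the gap, with the back edge at crop (300,305) and cheek A's outer face at (295,250). I shift 1 mm towards the cheek and go down.

```bash
python3 -m handwheel '[{"offset":[-0.5,-1,8],"turn":[0,0,0],"claw":1},{"offset":[-0.5,-1,16],"turn":[0,0,0],"claw":1},{"offset":[-0.5,-1,24],"turn":[0,0,0],"claw":1},{"offset":[-0.5,-1,30],"turn":[0,0,0],"claw":1},{"offset":[-0.5,-1,36],"turn":[0,0,0],"claw":1}]' 60 | tail -c 600
python3 - <<'E'
from h import *
go([.6231,-.0237,.151],-91.1)
E
```

```text
clock: 6.7
eef_pos: [0.6242, -0.024, 0.1894]
ee_rot: [1.0, -0.011, 0.0, 0.0]
wrist_force: [-0.6, -1.1, 5.2]
opening: 0.0173
gripper_force: 60.6
 offset [-1.1 -0.3 38.4] turn [ 0.001 -0.001 -0.003] clock 6.7 tcp [ 0.6242 -0.024   0.1894] F [-0.6 -1.1  5.2] op 0.0173
```

```bash
python3 -m handwheel '[{"offset":[0,0,6],"turn":[0,0,0],"claw":1},{"offset":[0,0,12],"turn":[0,0,0],"claw":1},{"offset":[0,0,18],"turn":[0,0,0],"claw":1},{"offset":[0,0,24],"turn":[0,0,0],"claw":1},{"offset":[0,0,30],"turn":[0,0,0],"claw":1}]' 60 | tail -c 600
python3 - <<'E'
from h import *
go([.6231,-.0237,.151],-91.1)
E
```

```text
clock: 7.2
eef_pos: [0.6253, -0.0239, 0.1605]
ee_rot: [1.0, -0.011, 0.002, 0.0]
wrist_force: [0.5, -1.5, 6.4]
opening: 0.0171
gripper_force: 60.7
 offset [-2.3 -0.2  9.5] turn [ 0.001 -0.003 -0.003] clock 7.2 tcp [ 0.6253 -0.0239  0.1605] F [ 0.5 -1.5  6.4] op 0.0171
```

```bash
python3 -m handwheel '[{"offset":[-1,0,4],"turn":[0,0,0],"claw":1},{"offset":[-1,0,8],"turn":[0,0,0],"claw":1},{"offset":[-1,0,10],"turn":[0,0,0],"claw":1},{"offset":[-1,0,12],"turn":[0,0,0],"claw":1},{"offset":[-1,0,12],"turn":[0,0,0],"claw":1}]' 60 | tail -c 600
python3 - <<'E'
from h import *
go([.6231,-.0237,.151],-91.1)
E
```

```text
clock: 7.7
eef_pos: [0.6244, -0.0239, 0.1523]
ee_rot: [1.0, -0.011, 0.002, 0.0]
wrist_force: [-6.8, -0.8, 21.5]
opening: 0.0174
gripper_force: 63.0
 offset [-1.3 -0.2  1.3] turn [ 0.001 -0.004 -0.003] clock 7.7 tcp [ 0.6244 -0.0239  0.1523] F [-6.8 -0.8 21.5] op 0.0174
```

```bash
python3 -m handwheel '[{"offset":[0.5,0,2],"turn":[0,0,0],"claw":1},{"offset":[0.5,0,3],"turn":[0,0,0],"claw":1},{"offset":[0.5,0,3],"turn":[0,0,0],"claw":1}]' 60 | tail -c 600
python3 -m handwheel '[{"offset":[0,0,-5],"turn":[0,0,0],"claw":1},{"offset":[0,0,-5],"turn":[0,0,0],"claw":-1},{"offset":[0,0,-5],"turn":[0,0,0],"claw":-1},{"offset":[0,0,-5],"turn":[0,0,0],"claw":-1},{"offset":[0,0,-5],"turn":[0,0,0],"claw":-1}]' 60 | tail -c 600
python3 - <<'E'
from h import *
go([.6231,-.0237,.30],-91.1)
E
```

```text
clock: 8.0
eef_pos: [0.6246, -0.0239, 0.1522]
ee_rot: [1.0, -0.011, 0.002, 0.0]
wrist_force: [-14.9, -1.0, 35.1]
opening: 0.0172
gripper_force: 65.1
clock: 8.5
eef_pos: [0.6228, -0.0234, 0.1479]
ee_rot: [1.0, -0.011, -0.001, -0.0]
wrist_force: [-0.2, 0.3, -1.3]
opening: 0.0748
gripper_force: 0.0
 offset [   0.     0.2 -152.1] turn [-0.     0.002 -0.003] clock 8.5 tcp [ 0.6228 -0.0234  0.1479] F [-0.2  0.3 -1.3] op 0.0748
```

```bash
python3 -m handwheel '[{"offset":[0,0,-10],"turn":[0,0,0],"claw":-1},{"offset":[0,0,-40],"turn":[0,0,0],"claw":-1},{"offset":[0,0,-85],"turn":[0,0,0],"claw":-1},{"offset":[0,0,-130],"turn":[0,0,0],"claw":-1},{"offset":[0,0,-150],"turn":[0,0,0],"claw":-1}]' | tail -c 600
python3 - <<'E'
from h import *
w=snap('wrist'); pickle.dump(w,open('w6.pkl','wb')); save(w,'c6.png',(220,100,420,250),4)
p=lambda X,Y,Z:(517.6+X+Y*.0192, 4.3+Y-X*.0192, Z)
h=hsv(w); c=big(red(w)); print(cv2.boundingRect(c))
for v in(60,100,120,140):
    c=big(red(w)&(h[...,2]>v)); print(v,rect(onz(w,c.reshape(-1,2),.195)))
print('expected',p(105,-25,195))
go([.5176,.0043,.30],-91.1)
E
```

```text
clock: 9.0
eef_pos: [0.6255, -0.0237, 0.3058]
ee_rot: [1.0, -0.011, 0.004, 0.0]
wrist_force: [0.2, 0.5, 0.4]
opening: 0.0854
gripper_force: 0.0
(307, 198, 26, 55)
60 (array([629.3, -23.6]), array([16.3, 36.5]), 88.23)
100 (array([629. , -23.9]), array([15.7, 35.8]), 88.27)
120 (array([623.4, -24.1]), array([15. , 24.7]), 88.31)
140 (array([623.1, -24.1]), array([13.9, 22.5]), 88.7)
expected (622.12, -22.716, 195)
 offset [-109.7  -25.7    7. ] turn [ 0.001 -0.012 -0.003] clock 9.05 tcp [ 0.6266 -0.0238  0.3084] F [ 0.9 -0.1  2.9] op 0.0857
```

View pics/c6.png

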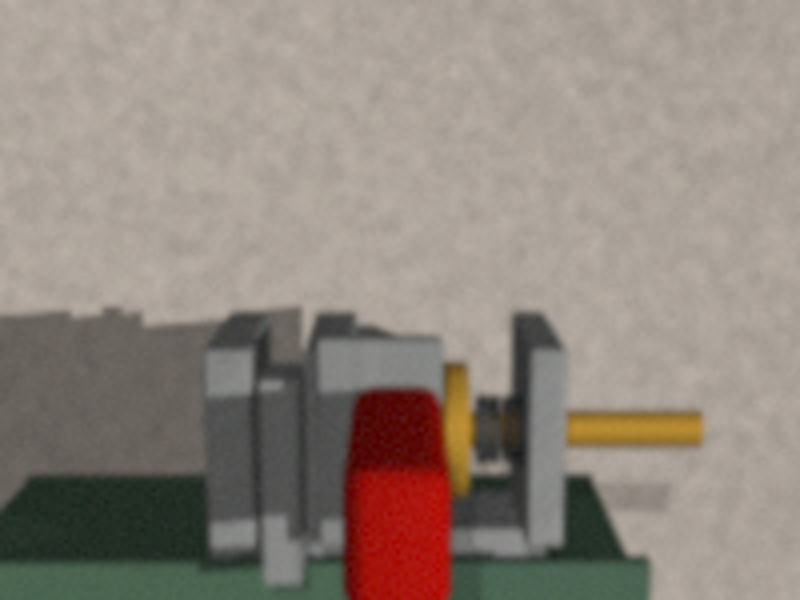

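The crop shows the fork upright with its shoulder on cheek A, the collar pushed back to crop (457,430) and the spring compressed. The fork holds by itself, so the lid is next.

```bash
python3 -m handwheel '[{"offset":[-40,-10,-10],"turn":[0,0,0],"claw":-1},{"offset":[-80,-20,-5],"turn":[0,0,0],"claw":-1},{"offset":[-107,-26,0],"turn":[0,0,0],"claw":-1},{"offset":[-107,-26,10],"turn":[0,0,0],"claw":-1},{"offset":[-107,-26,10],"turn":[0,0,0],"claw":-1}]' | tail -c 600
python3 - <<'E'
from h import *
go([.5176,.0043,.107],-91.1)
w=snap('wrist'); h=hsv(w); b=(h[...,0]>8)&(h[...,0]<22)&(h[...,1]>90)
uv=proj(w,[[.5176,.0043,.136]])[0]; x,y=uv.astype(int); print(uv)
c=big(b,(x-60,y-80,x+60,y+80)); print('handle',cv2.boundingRect(c),rect(onz(w,c.reshape(-1,2),.136)))
go([.5176,.0043,.107],-91.1)
E
```

```text
clock: 9.55
eef_pos: [0.5159, 0.0049, 0.2878]
ee_rot: [1.0, -0.011, -0.001, 0.0]
wrist_force: [0.2, -0.0, -0.2]
opening: 0.0856
gripper_force: 0.0
 offset [  2.    0.5 180.8] turn [ 0.     0.002 -0.003] clock 9.55 tcp [0.5159 0.0049 0.2878] F [ 0.2 -0.  -0.2] op 0.0856
[320.5473528  212.01949285]
handle (310, 163, 22, 93) (array([518.7,   4.1]), array([15.3, 70.7]), 89.2)
 offset [  1.    0.4 181.5] turn [ 0.     0.001 -0.003] clock 9.6 tcp [0.5168 0.0047 0.2885] F [-0.1  0.2  0.1] op 0.0851
```

Handle measured at (518.7, 4.1) with size 15x71, which matches. Now I go down and grip.

```bash
python3 -m handwheel '[{"offset":[1,0,45],"turn":[0,0,0],"claw":-1},{"offset":[1,0,90],"turn":[0,0,0],"claw":-1},{"offset":[1,0,130],"turn":[0,0,0],"claw":-1},{"offset":[1,0,165],"turn":[0,0,0],"claw":-1},{"offset":[1,0,165],"turn":[0,0,0],"claw":-1}]' | tail -c 600
python3 - <<'E'
from h import *
go([.5182,.0043,.107],-91.1)
E
```

```text
clock: 10.1
eef_pos: [0.5142, 0.0046, 0.1186]
ee_rot: [1.0, -0.011, -0.006, -0.0]
wrist_force: [-0.8, 0.3, -0.0]
opening: 0.0854
gripper_force: 0.0
 offset [ 4.1  0.2 11.5] turn [-0.     0.011 -0.003] clock 10.1 tcp [0.5142 0.0046 0.1186] F [-0.8  0.3 -0. ] op 0.0854
```

```bash
python3 -m handwheel '[{"offset":[1,0,14],"turn":[0,0,0],"claw":-1},{"offset":[1,0,14],"turn":[0,0,0],"claw":-1},{"offset":[1,0,14],"turn":[0,0,0],"claw":-1}]' | tail -c 600
python3 -m handwheel '[{"offset":[0,0,0],"turn":[0,0,0],"claw":1},{"offset":[0,0,0],"turn":[0,0,0],"claw":1},{"offset":[0,0,0],"turn":[0,0,0],"claw":1},{"offset":[0,0,0],"turn":[0,0,0],"claw":1},{"offset":[0,0,0],"turn":[0,0,0],"claw":1}]' 80| tail -c 600
python3 - <<'E'
from h import *
go([.5182,.0043,.107],-91.1)
E
```

```text
clock: 10.4
eef_pos: [0.5206, 0.0046, 0.1119]
ee_rot: [1.0, -0.011, 0.001, 0.0]
wrist_force: [0.4, 0.2, 0.9]
opening: 0.0853
gripper_force: 0.0
clock: 10.9
eef_pos: [0.5193, 0.0046, 0.1109]
ee_rot: [1.0, -0.011, 0.0, 0.0]
wrist_force: [3.9, -0.8, -0.9]
opening: 0.0149
gripper_force: 79.3
 offset [-1.1  0.3  3.9] turn [ 0.    -0.001 -0.003] clock 10.9 tcp [0.5193 0.0046 0.1109] F [ 3.9 -0.8 -0.9] op 0.0149
```

Gripped: opening 14.9 mm on the 16 mm bar. Now I lift straight up, slowly at first.

```bash
python3 -m handwheel '[{"offset":[0,0,-6],"turn":[0,0,0],"claw":1},{"offset":[0,0,-14],"turn":[0,0,0],"claw":1},{"offset":[0,0,-24],"turn":[0,0,0],"claw":1},{"offset":[0,0,-34],"turn":[0,0,0],"claw":1},{"offset":[0,0,-44],"turn":[0,0,0],"claw":1}]' 80| tail -c 600
python3 -m handwheel '[{"offset":[0,0,-15],"turn":[0,0,0],"claw":1},{"offset":[0,0,-35],"turn":[0,0,0],"claw":1},{"offset":[0,0,-60],"turn":[0,0,0],"claw":1},{"offset":[0,0,-60],"turn":[0,0,0],"claw":1},{"offset":[0,0,-60],"turn":[0,0,0],"claw":1}]' 80| tail -c 600
python3 - <<'E'
from h import *
go([.460,.305,.21],-82)
w=snap('wrist'); pickle.dump(w,open('w7.pkl','wb')); save(w,'w7.png')
E
```

```text
clock: 11.4
eef_pos: [0.5192, 0.0047, 0.1555]
ee_rot: [1.0, -0.011, 0.0, -0.0]
wrist_force: [1.2, -0.4, -2.1]
opening: 0.0144
gripper_force: 79.1
clock: 11.9
eef_pos: [0.5195, 0.0047, 0.2152]
ee_rot: [1.0, -0.011, 0.001, 0.0]
wrist_force: [-0.4, -0.4, -2.4]
opening: 0.0145
gripper_force: 79.4
 offset [ -66.2 -298.9    5. ] turn [ 0.    -0.002 -0.162] clock 11.9 tcp [0.5195 0.0047 0.2152] F [-0.4 -0.4 -2.4] op 0.0145
```

View pics/w7.png

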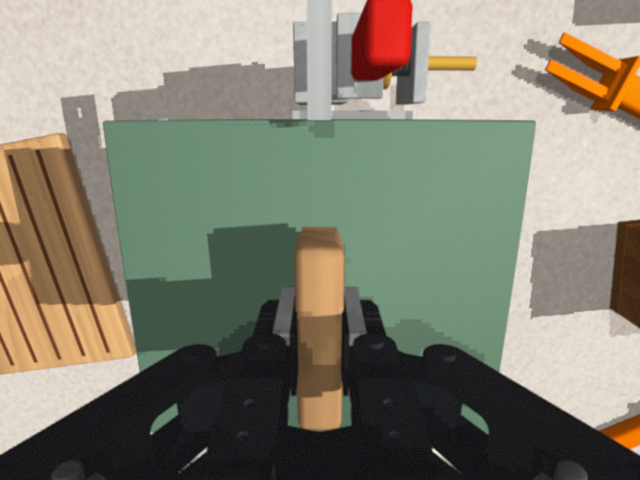

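The lid hangs level from the gripper with its lug clear of the cheeks, and the fork is still in the hinge at (380,40). Now I carry the lid to the board.

```bash
python3 -m handwheel '[{"offset":[-5,-35,0],"turn":[0,0,0],"claw":1},{"offset":[-15,-75,0],"turn":[0,0,-0.04],"claw":1},{"offset":[-25,-115,0],"turn":[0,0,-0.08],"claw":1},{"offset":[-35,-155,0],"turn":[0,0,-0.12],"claw":1},{"offset":[-45,-195,0],"turn":[0,0,-0.16],"claw":1}]' 80| tail -c 600
python3 - <<'E'
from h import *
go([.463,.306,.21],-82)
E
```

```text
clock: 12.45
eef_pos: [0.4766, 0.2016, 0.2123]
ee_rot: [0.998, 0.069, -0.002, 0.0]
wrist_force: [1.4, 0.1, -1.0]
opening: 0.0146
gripper_force: 79.5
 offset [   1.  -105.3    2.2] turn [ 0.001  0.003 -0.001] clock 12.45 tcp [0.4766 0.2016 0.2123] F [ 1.4  0.1 -1. ] op 0.0146
```

```bash
python3 -m handwheel '[{"offset":[0,-35,0],"turn":[0,0,0],"claw":1},{"offset":[1,-70,0],"turn":[0,0,0],"claw":1},{"offset":[1,-95,0],"turn":[0,0,0],"claw":1},{"offset":[1,-105,0],"turn":[0,0,0],"claw":1},{"offset":[1,-105,0],"turn":[0,0,0],"claw":1}]' 80| tail -c 600
python3 - <<'E'
from h import *
t=snap('top'); h=hsv(t); m=(h[...,0]>5)&(h[...,0]<22)&(h[...,1]>90)
go([.463,.306,.035],-82)
E
```

```text
clock: 12.95
eef_pos: [0.4638, 0.3053, 0.2126]
ee_rot: [0.998, 0.07, -0.001, 0.001]
wrist_force: [0.6, -0.1, -1.7]
opening: 0.0143
gripper_force: 79.4
 offset [ -0.5  -2.2 177.9] turn [ 0.002  0.002 -0.001] clock 13.0 tcp [0.4642 0.3043 0.2129] F [-0.1  0.3 -1.4] op 0.0145
```

```bash
python3 -m handwheel '[{"offset":[0,-1,35],"turn":[0,0,0],"claw":1},{"offset":[0,-1,75],"turn":[0,0,0],"claw":1},{"offset":[0,-1,115],"turn":[0,0,0],"claw":1},{"offset":[0,-1,145],"turn":[0,0,0],"claw":1},{"offset":[0,-1,160],"turn":[0,0,0],"claw":1}]' 80| tail -c 600
python3 -m handwheel '[{"offset":[0,0,2],"turn":[0,0,0],"claw":1},{"offset":[0,0,4],"turn":[0,0,0],"claw":1},{"offset":[0,0,6],"turn":[0,0,0],"claw":1},{"offset":[0,0,8],"turn":[0,0,0],"claw":1},{"offset":[0,0,10],"turn":[0,0,0],"claw":1}]' 80| tail -c 600
python3 - <<'E'
from h import *
go([.463,.306,.035],-82)
E
```

```text
clock: 13.5
eef_pos: [0.4626, 0.3027, 0.0506]
ee_rot: [0.998, 0.068, -0.003, 0.002]
wrist_force: [-0.5, -1.0, -1.1]
opening: 0.0148
gripper_force: 79.5
clock: 14.0
eef_pos: [0.4657, 0.3064, 0.0455]
ee_rot: [0.998, 0.069, 0.001, -0.001]
wrist_force: [-0.5, -1.4, -1.4]
opening: 0.0147
gripper_force: 79.5
 offset [-2.8  0.  10.5] turn [-0.001 -0.002 -0.002] clock 14.0 tcp [0.4657 0.3064 0.0455] F [-0.5 -1.4 -1.4] op 0.0147
```

```bash
python3 -m handwheel '[{"offset":[-1,0,3],"turn":[0,0,0],"claw":1},{"offset":[-1,0,5],"turn":[0,0,0],"claw":1},{"offset":[-1,0,7],"turn":[0,0,0],"claw":1},{"offset":[-1,0,8],"turn":[0,0,0],"claw":1},{"offset":[-1,0,8],"turn":[0,0,0],"claw":1}]' 80| tail -c 600
python3 -m handwheel '[{"offset":[0,0,1],"turn":[0,0,0],"claw":1},{"offset":[0,0,2],"turn":[0,0,0],"claw":1}]' 80| tail -c 600
```

```text
clock: 14.5
eef_pos: [0.4636, 0.3055, 0.036]
ee_rot: [0.998, 0.069, -0.0, 0.0]
wrist_force: [-0.3, 0.4, -2.1]
opening: 0.0144
gripper_force: 79.5
clock: 14.7
eef_pos: [0.4639, 0.3057, 0.0348]
ee_rot: [0.998, 0.069, 0.0, -0.0]
wrist_force: [-2.2, -1.8, 8.6]
opening: 0.015
gripper_force: 80.9
```

```bash
python3 -m handwheel '[{"offset":[0,0,-1],"turn":[0,0,0],"claw":1},{"offset":[0,0,-1],"turn":[0,0,0],"claw":-1},{"offset":[0,0,-1],"turn":[0,0,0],"claw":-1},{"offset":[0,0,-1],"turn":[0,0,0],"claw":-1},{"offset":[0,0,-1],"turn":[0,0,0],"claw":-1}]' 80| tail -c 600
python3 -m handwheel '[{"offset":[0,0,-10],"turn":[0,0,0],"claw":-1},{"offset":[0,0,-50],"turn":[0,0,0],"claw":-1},{"offset":[0,0,-100],"turn":[0,0,0],"claw":-1},{"offset":[0,0,-150],"turn":[0,0,0],"claw":-1},{"offset":[0,0,-200],"turn":[0,0,0],"claw":-1}]' | tail -c 600
python3 -m handwheel '[{"offset":[0,0,-70],"turn":[0,0,0],"claw":-1},{"offset":[0,0,-70],"turn":[0,0,0],"claw":-1},{"offset":[0,0,-70],"turn":[0,0,0],"claw":-1},{"offset":[0,0,-70],"turn":[0,0,0],"claw":-1}]' | tail -c 600
python3 - <<'E'
from h import *
w=snap('wrist'); pickle.dump(w,open('w8.pkl','wb')); h=hsv(w)
b=(h[...,0]>5)&(h[...,0]<22)&(h[...,1]>90); g=(h[...,0]>55)&(h[...,0]<95)&(h[...,1]>45)&(h[...,2]>60)
u=proj(w,[[.463,.305,.02]])[0]; print(u)
c=big(g); print('lid',cv2.boundingRect(c),rect(onz(w,c.reshape(-1,2),.020)))
c=big(b|g|((h[...,1]>60)&(h[...,2]>50))); print('board+lid',cv2.boundingRect(c),rect(onz(w,c.reshape(-1,2),.014)))
s=snap('scene'); im=np.hstack([cv2.resize(x['pixels'],(400,300)) for x in(w,s)])
cr=cv2.resize(s['pixels'][150:330,260:500],(800,600))[...,:]
out=np.vstack([im,np.hstack([cv2.resize(cr,(400,300)),np.zeros((300,400,3),np.uint8)])]); cv2.imwrite('pics/end.png',out[...,::-1])
E
```

```text
clock: 15.2
eef_pos: [0.4639, 0.3057, 0.0354]
ee_rot: [0.998, 0.069, 0.0, -0.0]
wrist_force: [-0.3, 0.6, 0.5]
opening: 0.0722
gripper_force: 0.0
clock: 15.7
eef_pos: [0.4634, 0.3055, 0.238]
ee_rot: [0.998, 0.069, 0.0, -0.0]
wrist_force: [1.3, 0.5, -0.9]
opening: 0.0855
gripper_force: 0.0
clock: 16.1
eef_pos: [0.4636, 0.3056, 0.3056]
ee_rot: [0.998, 0.069, 0.0, -0.0]
wrist_force: [-0.5, 0.9, -0.5]
opening: 0.0856
gripper_force: 0.0
[320.1547948  185.32041217]
lid (239, 116, 160, 135) (array([462.1, 306.2]), array([144.5, 163.9]), 7.88)
board+lid (219, 78, 196, 202) (array([461.7, 307.9]), array([219.3, 199.4]), 8.08)
```

View pics/end.png

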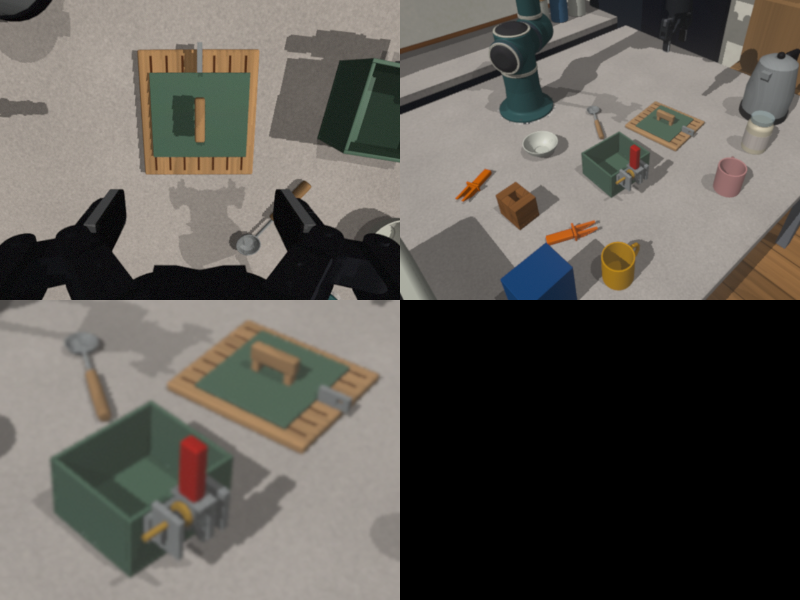

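The final views show the lid flat and handle up on the board at (462,306), against the board's centre at (462,308). The caddy is open with the fork standing in the hinge, and nothing else has moved.

```bash
python3 -c "
from station import ctrl; print(ctrl.finish_job())"
```

```text
the job is handed in; nothing more can be done
None
```

The job is handed in at about 16 s: the fork is seated in the hinge holding the bar back by itself, and the lid lies flat, handle up, about 2 mm from the board's centre with nothing else disturbed.

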